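# Put up the menu board and light it

## Robot

A 6-joint arm with a two-finger parallel gripper is mounted at the origin on the work surface. World frame = base frame: x ahead of the robot, y to its left, z up, the work surface at z = 0. Lengths are in mm, angles in degrees, forces in N, time in s.
With the tool pointing down it reaches from about 250 to 775 mm from the base axis. Payload 4 kg.
Tool frame: the origin (TCP) lies on the centre line of the jaws, within the pads' length; the fingertips stand 14 mm ahead of it and the grasp point (between the pads) lies 5 mm behind it; z points along the fingers, y is the line along which they close (so a half turn about z gives the same grasp; the last joint's range is limited). The gripper opens to 94 mm and grips with 3 to 60 N. Pads are 16 mm wide; open, the fingers measure 119 mm over their backs; the gripper's body (75 mm by 177 mm) begins 78 mm behind the grasp point.
Start: joints at [-80.22, 4.996, 78.535, -0, 96.463, -5.907], TCP at [148.713, -529.535, 181.006] pointing down, gripper open.
Joint ranges: [-177.83, 177.83], [-43.37, 116.18], [15.69, 146.23], [-61.86, 241.86], [9.47, 152.12], [-147.06, 147.06]. Speed limits (degrees/s): [159.86, 159.86, 180, 180, 180, 180].

## Interface

Orientations are given as a 3x3 rotation matrix whose columns are the frame's x, y, z axes.
In Python, from cell import ctrl, effector, solver, eyes, order, get_clock, get_joint_positions, get_dq, get_effort, get_position, get_tool_rot, get_ft_force, get_wrist_torque, get_gripper_width, get_grasp_force gives the robot as it stands. The module is installed in compiled form; this text tells all that it offers. Calls block until the motion is done:
- ctrl.movep(position, orientation): joint-space move of the TCP to a pose.
- ctrl.move_l(position, speed=150, ori=None, f_stop=None): straight line of the TCP; ori=None keeps the orientation; speed is the mean speed in mm/s. With f_stop (N) it stops when the force on the tool has changed by that much, and returns True; else False.
- ctrl.goto_joints(angles): joint-space move.
- effector.set_gripper(opening): opening from 0.0 (shut) to 1.0 (fully open); the grip force is fixed at half the most; returns when the fingers have stopped.
- ctrl.sleep(seconds).
- solver.inverse_kinematics(position, orientation): joint angles nearest the present ones, or None.
- eyes.camera(name): name is "side" or "top" or "wrist"; returns a dict with "pixels" (480x640x3 uint8, blue, green, red), "range_z" (480x640 float32, mm along the optical axis (not along the pixel's ray), 0 where there is no reading), "intrinsics" (3x3 intrinsics, pixels), "rvec" (rotation vector, rad) and "tvec" (3), from world to camera coordinates, as OpenCV has them. Camera axes: x right, y down, z forward; pixel columns grow to the right and rows downward; lengths in mm; the calibration is good to about 2 mm. A picture is of the moment at which its call begins.
A pose or a line that the arm cannot do raises ctrl.IKError and nothing moves.
- order.job_done(): hands the job in; it is judged then, once.
Readings, each from a call of its own:
- get_clock(): time.
- get_joint_positions(): joint angles.
- get_dq(): joint speeds.
- get_effort(): joint torques, N m.
- get_position(): TCP position.
- get_tool_rot(): TCP orientation.
- get_ft_force(): force on the tool from outside, world axes, zero at the start.
- get_wrist_torque(): the same for the moment, N m.
- get_gripper_width(): opening from 0.0 (shut) to 1.0 (fully open).
- get_grasp_force(): force on a finger pad.
Only numpy, scipy, OpenCV 4.12 (cv2) and the standard library are available. Lean on these libraries where they do the work, as an engineer would, in place of code of your own. Each camera call takes 0.05 s, during which the arm holds its last target. There are 200 camera calls.

## Task

Take the larger menu board out of the wooden sorter and slide it down into the leaning pocket of the menu stand until it is fully home, painted side facing the customers (away from the robot); guide it down, do not let it drop in. Then swing the stand's lamp all the way back over the board and let go, leaving everything else where it is.

Things in the scene. Friction and masses are not known exactly. Their poses are not given: they have to be found in the camera images.
- menu_board: The larger menu board: flat rigid slab 200 wide (own y) x 150 high (own z) x 8 thick (own x), about 240 g, brown wood with a black painted face with six cream cups. Origin at the centre of its lower edge; z runs up the board, x points out of the painted face. Starts upright in one of the sorter's two kerfs (either), painted face away from the robot; it may lean a few degrees in the kerf
- small_board: The other menu board, smaller: 140 wide x 115 high x 8 thick, same make with two cups, upright in the other kerf; same axes. To be left alone
- sorter: Fixed light wood block 160 (x) x 210 (y) x 55 high, origin under its centre, with two upright kerfs running along its y at x = -40 and +40, each 10 wide, 45 deep (kerf floor 10 above the counter), open at the ends; a board in it stands proud by its height less 45
- stand: Fixed menu stand facing the customers: dark steel foot plate 170 (x) x 300 (y) x 8 thick, origin on the counter, z up, x towards the customers. A sheet-steel pocket leans back 25 degrees towards the robot (see pocket), and a post of 12 diameter at x = 30, y = 135 carries the lamp
- pocket: The stand's grey steel slot. Origin mid slot floor (stand x 30, z 30); z up the slot, leaning 25 degrees from vertical back to the robot; x its normal, to the customers and partly up; y along it. Inside 12 wide (x), 206 long (y). Back sheet, side walls, front lips 18 wide at the ends; straight to z 85, then flared 20 degrees outward to the mouth at z 102. A seated board stands 48 clear of it
- board_foot (a point): Middle of the larger board's lower edge, half way through its thickness (the board's origin)
- board_face (a point): Point on the painted face of the larger board, at the middle of its lower edge (board x = 4)
- lamp (a joint): Swing angle of the lamp arm about the post, rad: 0 = stop, lamp over the pocket and parallel to it (arm points to the stand's -y); grows as it swings out to the customers (at 1.57 it points along the stand's +x); end stop 1.75. Starts at 0.9 to 1.4. Stays where it is left by friction (0.12 N m, about 1 N at the bar)
- lamp_hinge (a point): On the post's axis at the middle height of the lamp arm, 241 above the counter
- lamp_bar (a point): On the top face of the lamp's bar, 120 from the post's axis. The bar is dark steel, 26 wide, 16 high (233 to 249 above the counter), and runs 65 to 210 from the axis; between hub and bar is a rod of 10 diameter
- mug: Yellow mug, 76 diameter, 85 high, origin under its centre; bystander
- syrup: Amber syrup bottle, 68 diameter, 150 high, origin under its centre; bystander
- cups: Stack of nested paper cups, mouth up, 78 diameter, 120 high, origin under its centre; bystander

How it is judged:
By the outcome, as a careful person would: the job done as asked, in the order asked, and still so for the second after the job is handed in, with the robot touching nothing.
It also fails if it takes over 72 s, if anything falls off the work surface, if the arm or the gripper's body presses on something with over 40 N, if the wrist force passes 120 N, or if a joint passes its speed limit or range.

## Working session

There is one attempt and no reset: what is moved stays moved. The work goes in short steps, each a Python script; the robot and the scene stay as the last script left them, time stands still between calls to the robot, and variables do not carry over. Pictures are saved under pics/ and viewed, at most 10 in all, crops included, and the job is handed in when it is done.

```bash
mkdir -p pics
cat > h.py <<'E'
import numpy as np, cv2
from cell import *
def cam(n):
    c=eyes.camera(n); c['R']=cv2.Rodrigues(np.array(c['rvec'],float))[0]; c['t']=np.array(c['tvec'],float).ravel(); c['K']=np.array(c['intrinsics'],float); return c
def cloud(c):
    Z=c['range_z'].astype(float); v,u=np.mgrid[:480,:640]; K=c['K']
    P=np.stack([(u-K[0,2])/K[0,0]*Z,(v-K[1,2])/K[1,1]*Z,Z],-1)
    W=(P-c['t'])@c['R']; W[Z<=0]=np.nan; return W
E
python3 - <<'E'
from h import *
for n in ['top','side']:
    c=cam(n); cv2.imwrite(f'pics/{n}1.png',c['pixels']); np.savez(f'{n}1.npz',W=cloud(c),px=c['pixels'],K=c['K'],R=c['R'],t=c['t'])
    print(n,-c['R'].T@c['t'],c['R'][2], (c['range_z']>0).mean())
print(get_clock())
E
```

```text
top [ 372.45478868  -94.19330894 1355.39189931] [ 0.18511278  0.01150177 -0.98264997] 0.9959505208333334
side [ 271.18236219  972.22999858 1155.66106616] [ 0.21556626 -0.70744729 -0.67308954] 0.9959798177083333
0.1
```

View pics/top1.png

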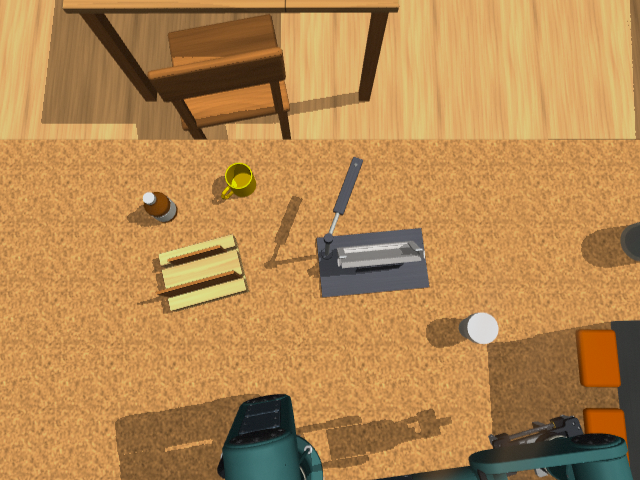

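View pics/side1.png

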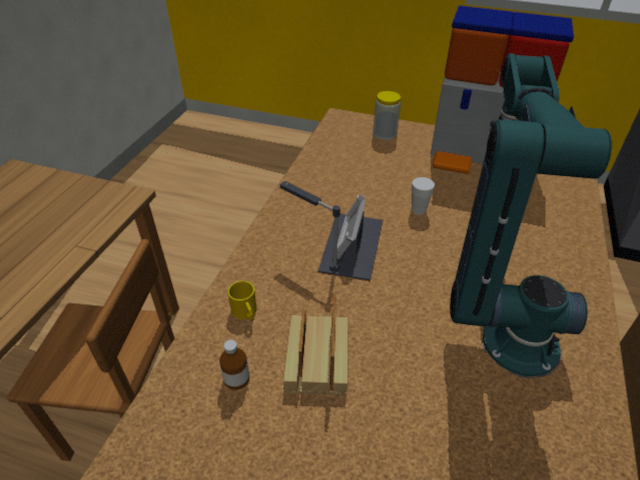

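The top view (up is +x, left is +y) shows the sorter around (202,272). The long board is in the kerf nearer the robot (158–242, 285) and the small one is in the far kerf (172–225, 255). The stand is around (373,263), with the lamp swung out to (347,185). The side view agrees.

Run:
```python
from h import *
T=np.load('top1.npz');S=np.load('side1.npz')
def rect(P):
    r=cv2.minAreaRect(P[:,:2].astype(np.float32)); return np.round(r[0],1),np.round(r[1],1),round(r[2],2),len(P)
def sel(W,u0,u1,v0,v1,z0,z1):
    M=np.zeros((480,640),bool);M[v0:v1,u0:u1]=1
    M&=(W[...,2]>z0)&(W[...,2]<z1); return M
W=T['W'];px=T['px'];hsv=cv2.cvtColor(px,cv2.COLOR_BGR2HSV)
m=sel(W,130,260,225,320,50,60); print('sorter top',rect(W[m]),np.median(W[m][:,2]))
for nm,v in (('boards',0),):
    m=sel(W,130,260,225,320,70,190);P=W[m];print('high pts',len(P))
    # split about sorter
    n,l=cv2.connectedComponents(m.astype(np.uint8))
    for i in range(1,n):
        Q=W[l==i]
        if len(Q)>15:
            print('board top',rect(Q),'z',np.percentile(Q[:,2],[5,50,95]).round(1)); top=Q[Q[:,2]>Q[:,2].max()-8]; print('  topedge',rect(top),'ends', top[top[:,1].argmin()].round(1),top[top[:,1].argmax()].round(1))
m=sel(W,305,440,220,310,4,13); print('foot',rect(W[m]),np.median(W[m][:,2]))
m=sel(W,318,430,140,235,225,260); print('lamp',rect(W[m]),np.median(W[m][:,2]))
m=sel(W,310,345,220,262,225,275); print('hub',rect(W[m]),W[m].mean(0).round(1))
m=sel(W,330,430,225,290,90,150); print('pocket high',rect(W[m]),W[m][:,2].max())
# side
W=S['W']
for a in ((270,365,280,410,70,190),):
    m=sel(W,*a); n,l=cv2.connectedComponents(m.astype(np.uint8))
    for i in range(1,n):
        Q=W[l==i]
        if len(Q)>15: 
            c=Q.mean(0); _,s,vt=np.linalg.svd(Q-c,full_matrices=False); print('side board',c.round(1),len(Q),'n',vt[2].round(3),rect(Q),Q[:,2].max().round(1),'rms',s[2]/len(Q)**.5)
m=sel(W,270,365,280,410,50,60); print('side sorter',rect(W[m]))
m=sel(W,315,390,205,280,5,13); print('side foot',rect(W[m]))
```

```text
sorter top (array([525., 225.]), array([161.1, 210.6]), 15.68, 3053) 54.09379355001168
high pts 1067
board top (array([564.6, 230.6]), array([ 10. , 140.7]), 15.47, 396) z [ 74.9 115.3 127.3]
  topedge (array([565.4, 226.5]), array([  8.2, 132.3]), 15.92, 62) ends [580.7 162.  125.3] [546.4 289.9 124.9]
board top (array([486.2, 214. ]), array([  9.4, 199.7]), 15.7, 671) z [ 80.5 141.8 161.5]
  topedge (array([486.4, 214.6]), array([  8.8, 198.7]), 15.57, 217) ends [511.7 119.8 160.4] [461.7 310.  157. ]
foot (array([ 554.3, -243.4]), array([252.4, 378.6]), 0.07, 3848) 7.338769836657821
lamp (array([ 682.9, -152. ]), array([ 26.1, 203.5]), 69.74, 748) 247.52764516132535
hub (array([ 600.1, -119.5]), array([20.5, 59.2]), 76.47, 142) [ 593.3 -119.5  248. ]
pocket high (array([ 556.8, -252.9]), array([ 42.3, 225.7]), 6.01, 779) 130.8255181625436
side board [480.9 243.4 149.6] 285 n [-0.962 -0.273 -0.004] (array([488.7, 216.7]), array([  8.9, 201.6]), 15.73, 285) 165.7 rms 2.4200495030565508
side board [562.1 245.7 114.2] 244 n [-0.964 -0.259  0.062] (array([566.2, 234.3]), array([  8.3, 143.1]), 15.76, 244) 131.8 rms 2.4389308699786514
side sorter (array([527.6, 226.2]), array([160.1, 214.6]), 15.4, 3355)
side foot (array([ 560.9, -266.1]), array([263.4, 377.6]), 18.81, 2059)
```

Run:
```python
from h import *
for f,box in (('top1.npz',(310,435,220,305)),('side1.npz',(315,390,190,285))):
    T=np.load(f);W=T['W'];hsv=cv2.cvtColor(T['px'],cv2.COLOR_BGR2HSV)
    B=np.zeros((480,640),bool);B[box[2]:box[3],box[0]:box[1]]=1
    gray=(hsv[...,1]<70)|((hsv[...,0]>95)&(hsv[...,0]<140))
    m=(B&gray&(W[...,2]>3)&(W[...,2]<14)).astype(np.uint8)
    m=cv2.morphologyEx(m,cv2.MORPH_OPEN,np.ones((3,3)))
    P=W[m>0];r=cv2.minAreaRect(P[:,:2].astype(np.float32));print(f,'foot',r,len(P),np.median(P[:,2]))
    a=np.deg2rad(r[2]); 
    if r[1][0]>r[1][1]: a-=np.pi/2
    ex=np.array([np.cos(a),np.sin(a)]);ey=np.array([-ex[1],ex[0]]);c=np.array(r[0])
    H=W[B&(W[...,2]>14)&(W[...,2]<140)&gray]; L=np.c_[(H[:,:2]-c)@ex,(H[:,:2]-c)@ey,H[:,2]]
    # pocket frame coords
    s,k=np.sin(np.deg2rad(25)),np.cos(np.deg2rad(25))
    px_=(L[:,0]-30)*k+(L[:,2]-30)*s; pz=-(L[:,0]-30)*s+(L[:,2]-30)*k
    k2=(np.abs(L[:,1])<125)
    for z0 in (10,40,70,88,96,100):
        q=k2&(pz>z0)&(pz<z0+(15 if z0<85 else 6)); 
        if q.sum()>5: print(z0,q.sum(),'x pct',np.percentile(px_[q],[2,25,50,75,98]).round(1),'y',np.percentile(L[q,1],[1,99]).round(1))
    print('ymin/max high',L[k2&(pz>60)][:,1].min(),L[k2&(pz>60)][:,1].max(),'zmax',pz[k2].max())
```

```text
top1.npz foot ((559.6184692382812, -242.89222717285156), (168.39169311523438, 298.9439697265625), 5.6541290283203125) 3431 7.350739742545541
10 180 x pct [-76.   -3.5  -2.2  -1.1  14.8] y [-113.1   98.7]
40 177 x pct [-40.2  -3.   -2.2  -1.4  14.8] y [-113.9  102.5]
70 289 x pct [-26.1 -18.2  -2.7  -1.6  15.1] y [-113.9  120.3]
88 141 x pct [-9.4 -6.6 -5.2 -3.9 13.4] y [-119.4   97.2]
96 179 x pct [-11.8  -9.8  -8.   -3.2  19.9] y [-121.3  101.7]
100 49 x pct [-10.7  -8.5  -7.9  -5.8  20. ] y [-121.   101.1]
ymin/max high -122.52649581467384 123.5255736666631 zmax 105.5344547041939
side1.npz foot ((560.5521850585938, -241.1890106201172), (166.94577026367188, 303.4018859863281), 5.566458225250244) 1744 9.144684099864369
10 101 x pct [-82.8 -48.2   0.9   4.2  16.4] y [-119.5  122.8]
40 95 x pct [-38.2  -1.3   0.8   4.8  17.9] y [-117.   122.1]
70 139 x pct [-23.1 -15.5   0.2   4.3  36.5] y [-119.4  124.4]
88 71 x pct [-15.   -3.4  -1.9   0.1  15.4] y [-120.9   99.1]
96 86 x pct [-9.4 -7.3 -5.2  2.4 21.2] y [-122.8  100.8]
100 32 x pct [-8.4 -6.6 -5.4 -3.8 21.3] y [-117.7  104.4]
ymin/max high -123.62653575689181 124.94790775535124 zmax 107.04509529520362
```

```bash
cat >> h.py <<'E'
SC=np.array([560.0,-242.3]);YAW=np.deg2rad(5.63)
def Rz(a): return np.array([[np.cos(a),-np.sin(a),0],[np.sin(a),np.cos(a),0],[0,0,1.]])
def Ry(a): return np.array([[np.cos(a),0,np.sin(a)],[0,1,0],[-np.sin(a),0,np.cos(a)]])
RP=Rz(YAW)@Ry(np.deg2rad(-25))           # pocket axes
OP=np.r_[SC,0]+Rz(YAW)@np.array([30,0,30.])
def tool(Rb,s=1): # tool y = s*board x, z = -board z
    y=s*Rb[:,0];z=-Rb[:,2];return np.c_[np.cross(y,z),y,z]
E
python3 - <<'E'
from h import *
RB=Rz(np.deg2rad(15.7)); 
for s in (1,-1):
    print(s,[np.round(solver.inverse_kinematics(list(p),tool(R,s)) ,0) if solver.inverse_kinematics(list(p),tool(R,s)) is not None else None for p,R in ((OP+RP[:,2]*300,RP),(OP+RP[:,2]*135,RP),(np.array([486,214,135.]),RB),(np.array([486,214,335.]),RB))])
s=1 if solver.inverse_kinematics(list(OP+RP[:,2]*300),tool(RP,1)) is not None else -1
import sys
ctrl.movep(list(OP+RP[:,2]*300),tool(RP,-1))
c=cam('wrist');cv2.imwrite('pics/w1.png',c['pixels']);np.savez('w1.npz',W=cloud(c),px=c['pixels'],K=c['K'],R=c['R'],t=c['t'])
print(-c['R'].T@c['t']-get_position(),c['R']@RP,get_clock())
E
```

```text
1 [array([-49., -13.,  86.,  20.,  92., -51.]), array([-42.,  -6.,  96.,  19.,  73., -51.]), array([18.,  3., 85., -0., 91.,  2.]), array([ 18.,   4.,  62.,  -0., 114.,   2.])]
-1 [array([-49., -13.,  86.,  20.,  92., 129.]), array([-42.,  -6.,  96.,  19.,  73., 129.]), None, None]
[-78.18284403 -77.3423836  184.55484486] [[-9.99998231e-01  1.45082230e-03  1.19711224e-03]
 [ 1.69447885e-03  9.71137649e-01  2.38513722e-01]
 [-8.16519738e-04  2.38515328e-01 -9.71138389e-01]] 2.1667
```

View pics/w1.png

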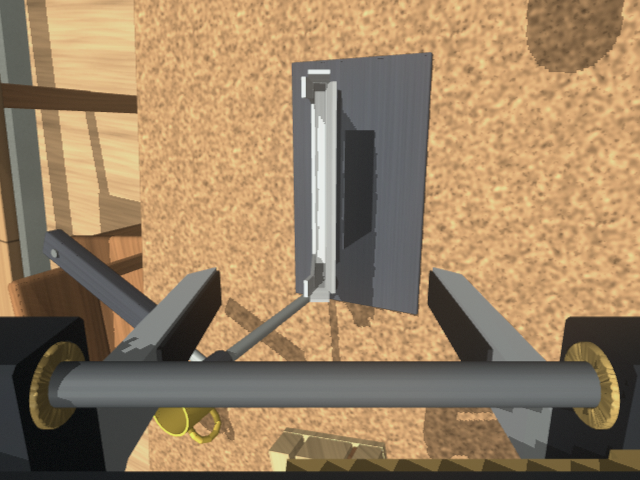

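The wrist view looks down the slot. The back sheet's flare is at col ~332, and the lips are at (305,85) and (306,288). I'll read the pocket coordinates from depth here.

Run:
```python
from h import *
T=np.load('w1.npz');W=T['W'];L=(W-OP)@RP
B=np.zeros((480,640),bool);B[60:305,292:345]=1
foot=np.zeros((480,640),bool);foot[80:260,380:410]=1;print('foot z',np.nanmedian(W[foot][:,2]))
for z0,z1 in ((-8,6),(6,30),(30,55),(55,80),(88,94),(94,98),(98,101),(101,108)):
    for nm,y0,y1 in (('mid',-75,75),('endN',-125,-88),('endP',88,118)):
        q=B&(L[...,2]>z0)&(L[...,2]<z1)&(L[...,1]>y0)&(L[...,1]<y1)
        if q.sum()>6: print(z0,nm,q.sum(),'x',np.percentile(L[q][:,0],[2,10,50,90,98]).round(1),'y',np.percentile(L[q][:,1],[2,50,98]).round(1))
# image row profile
for v in (87,180,283): print(v,[(u,*L[v,u].round(0)) for u in range(296,344,3)])
for u in (305,316,322): print(u,[(v,*L[v,u].round(0)) for v in list(range(66,100,3))+list(range(270,305,3))])
```

```text
foot z 7.4642887089401215
-8 mid 1917 x [-16.3 -14.7   5.   12.6  14. ] y [-72.4  -3.4  71.6]
-8 endN 345 x [-16.5 -15.3   4.3  10.1  13.4] y [-113.6 -100.2  -88.1]
-8 endP 59 x [-16.3 -15.1   3.8   8.8  10.1] y [88.3 91.4 92.7]
6 endN 33 x [-1.3  0.8  5.3 11.6 13.5] y [-113.9 -113.7  -99.6]
6 endP 66 x [-1.2 -0.6  3.7  8.7  9.8] y [91.8 92.2 92.7]
30 endN 43 x [-1.3 -0.   8.1 10.3 12.6] y [-113.8 -113.6  -99.7]
30 endP 82 x [-1.1  0.1  4.7 10.3 10.6] y [90.5 92.4 92.9]
55 endN 55 x [-1.1  0.8  8.5 11.3 13.5] y [-113.8 -113.5  -99.6]
55 endP 90 x [-1.   0.1  4.5  9.7 10.1] y [91.8 92.3 93.2]
88 mid 353 x [-6.  -5.9 -5.  -4.  -4. ] y [-71.9  -6.8  71.8]
88 endN 194 x [-5.8 -5.8  1.6 13.8 14.7] y [-118.3 -110.5  -89.9]
88 endP 100 x [-5.1 -4.1  5.4 13.7 14.7] y [89.2 95.6 97.7]
94 mid 452 x [-11.5 -11.   -7.8  -6.   -5.9] y [-72.7   1.2  72.1]
94 endN 229 x [-11.2 -10.3   1.6  18.2  20. ] y [-122.9 -109.2  -88.9]
94 endP 109 x [-8.8 -5.1  6.4 17.6 20.5] y [ 88.6  97.6 102. ]
98 mid 410 x [-11.4 -10.7  -8.8  -7.7  -7.6] y [-70.9 -11.9  70.9]
98 endN 219 x [-11.2 -10.3   1.6  18.1  19.8]
[... 6821 characters left out ...]
 np.float64(92.0), np.float64(27.0)), (273, np.float64(2.0), np.float64(92.0), np.float64(37.0)), (276, np.float64(2.0), np.float64(92.0), np.float64(47.0)), (279, np.float64(2.0), np.float64(93.0), np.float64(56.0)), (282, np.float64(2.0), np.float64(93.0), np.float64(66.0)), (285, np.float64(2.0), np.float64(92.0), np.float64(76.0)), (288, np.float64(2.0), np.float64(93.0), np.float64(82.0)), (291, np.float64(2.0), np.float64(94.0), np.float64(88.0)), (294, np.float64(2.0), np.float64(96.0), np.float64(92.0)), (297, np.float64(2.0), np.float64(98.0), np.float64(95.0)), (300, np.float64(2.0), np.float64(101.0), np.float64(98.0)), (303, np.float64(3.0), np.float64(161.0), np.float64(-35.0))]
```

Wrist depth puts the slot walls at y = -114 and +92.3, which is 206 long, so the pocket centre is offset by (4.4, -10.7, -2) from my assumed frame. The top view agrees. Next I'll hover over the board, check it and grasp it.

```bash
cat >> h.py <<'E'
OP=OP+RP@np.array([4.4,-10.7,-2.])
RB=Rz(np.deg2rad(15.7))
E
python3 - <<'E'
from h import *
ctrl.movep([486.4,214.4,330],tool(RB,1))
c=cam('wrist');cv2.imwrite('pics/w2.png',c['pixels']);W=cloud(c)
L=(W-np.array([486.4,214.4,0]))@RB
for z0,z1 in ((153,166),(120,150),(70,110)):
    q=(L[...,2]>z0)&(L[...,2]<z1)&(abs(L[...,0])<15)&(abs(L[...,1])<125)
    P=L[q]; print(z0,len(P),'x',np.percentile(P[:,0],[2,50,98]).round(1) if len(P) else 0,'y',(P[:,1].min().round(1),P[:,1].max().round(1)) if len(P) else 0, np.median(P[:,2]) if len(P) else 0)
    if z0==153:
        for y0 in range(-100,100,40): 
            s=P[(P[:,1]>y0)&(P[:,1]<y0+40)]
            if len(s): print('   ',y0,s[:,0].mean().round(1),s[:,2].mean().round(1))
np.savez('w2.npz',W=W);print(get_clock())
E
```

```text
153 1895 x [-2.3  1.3  5.6] y (np.float64(-99.0), np.float64(100.1)) 159.74918393851397
    -100 1.3 159.7
    -60 1.4 159.8
    -20 1.4 159.8
    20 1.2 159.7
    60 1.7 159.6
120 27 x [5.7 5.7 5.7] y (np.float64(-83.0), np.float64(60.3)) 149.77713651409647
70 0 x 0 y 0 0
4.125
```

View pics/w2.png

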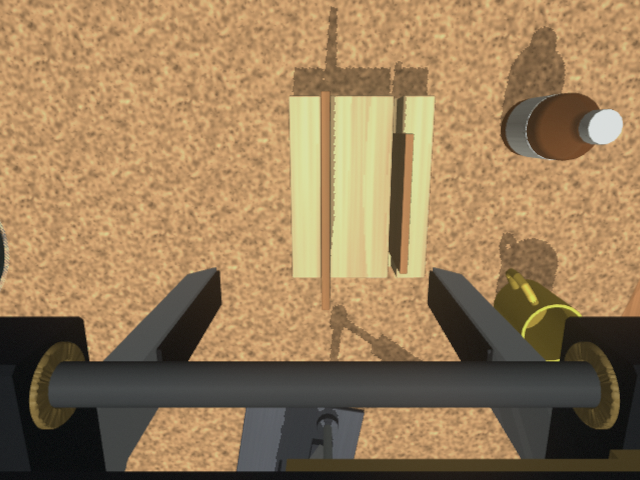

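The board's top edge runs at col ~326, rows 92–308. It is centred within 1.5 mm and upright, so I'm grasping it.

Run:
```python
from h import *
p=np.array([486.4,214.4,0])+RB@np.array([1.2,0.5,0])
ctrl.move_l(list(p+[0,0,135]),speed=110,f_stop=15)
print(get_position())
print('w',effector.set_gripper(0.0),get_gripper_width(),get_grasp_force(),get_ft_force())
ctrl.move_l(list(p+[0,0,215]),speed=70)
print(get_gripper_width(),get_grasp_force(),get_ft_force())
ctrl.move_l(list(p+[0,0,320]),speed=120)
# foot at slot z=140 -> TCP at slot z = 140+135-10=265
g=OP+RP[:,2]*265
print(g,solver.inverse_kinematics(list(g),tool(RP)),get_position(),get_wrist_torque(),get_clock())
```

```text
[487.89298233 215.32691856 135.75967332]
w False 0.0015750100543992654 2.009442573917113 [ 0.11300086 -0.65883381  4.89734173]
0.005381369212251346 0.0 [ 0.64365276 -0.4210708  -0.46793238]
[ 484.26107495 -260.51817184  270.21846834] [-47.82431643 -11.0119688   87.72391062  19.86174904  87.90226783
 -51.48061988] [487.16511447 215.11601929 319.0335393 ] [-0.02924386 -0.11194517  0.01677683] 9.7917
```

The gripper closed to zero, so it missed. I'll look.

Run:
```python
from h import *
a=cam('wrist');b=cam('side')
c=b['pixels'][200:440,200:420]
cv2.imwrite('pics/m2.png',np.hstack([cv2.resize(a['pixels'],(400,300)),cv2.resize(c,(275,300))]))
W=cloud(a);L=(W-np.array([486.4,214.4,0]))@RB
q=(L[...,2]>130)&(L[...,2]<200)&(abs(L[...,0])<40)&(abs(L[...,1])<125);P=L[q];print(len(P),P.min(0),P.max(0),np.median(P,0)) if q.any() else print('none')
```

```text
1855 [  1.52458068 -97.48619173 143.38283357] [ 10.22589908 100.5103156  162.24808157] [  5.866286    29.15166218 159.63471782]
```

View pics/m2.png

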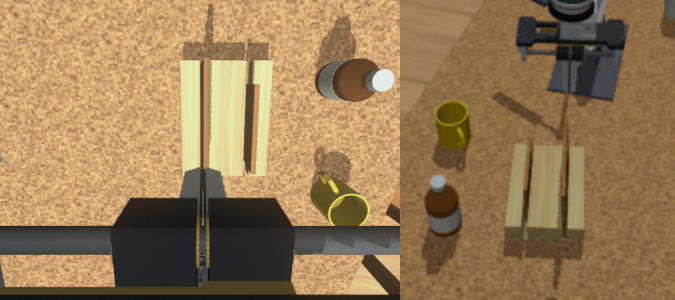

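Run:
```python
from h import *
W=np.load('w2.npz')['W'];L=(W-np.array([486.4,214.4,330]))@RB
for v,u in ((275,212),(285,210),(300,200),(275,436),(285,440),(300,450),(380,320)): print(v,u,L[v,u].round(1))
a=cam('wrist');L=(cloud(a)-np.array(get_position()))@np.array(get_tool_rot())
print('tool frame now');R=range
for v in R(262,420,12): print(v,[tuple(L[v,u].round(0).astype(int)) for u in (312,320,326,332,340)])
print(get_position(),np.array(get_tool_rot()).round(3).tolist(),get_joint_positions(),get_gripper_width())
K=a['K'];print(K[0,0]);
```

```text
275 212 [-48.4   7.   30. ]
285 210 [-46.    7.2  42.5]
300 200 [-46.4   6.2  55.6]
275 436 [49.   7.  30.7]
285 440 [47.5  7.1 42.9]
300 450 [47.8  6.1 56.1]
380 320 [-1.000e-01  2.570e+01  1.379e+02]
tool frame now
262 [(np.int64(-81), np.int64(-14), np.int64(265)), (np.int64(-81), np.int64(-5), np.int64(264)), (np.int64(-47), np.int64(2), np.int64(159)), (np.int64(-47), np.int64(7), np.int64(160)), (np.int64(-81), np.int64(18), np.int64(264))]
274 [(np.int64(9), np.int64(-5), np.int64(-33)), (np.int64(10), np.int64(-1), np.int64(-35)), (np.int64(8), np.int64(1), np.int64(-30)), (np.int64(10), np.int64(4), np.int64(-35)), (np.int64(9), np.int64(7), np.int64(-33))]
286 [(np.int64(9), np.int64(-4), np.int64(-47)), (np.int64(9), np.int64(-1), np.int64(-48)), (np.int64(8), np.int64(1), np.int64(-44)), (np.int64(9), np.int64(3), np.int64(-47)), (np.int64(9), np.int64(7), np.int64(-47))]
298 [(np.int64(9), np.int64(-4), np.int64(-60)), (np.int64(8), np.int64(-1), np.int64(-57)), (np.int64(8), np.int64(1), np.int64(-57)), (np.int64(9), np.int64(3), np.int64(-60)), (np.int64(9), np.int64(6
[... 1972 characters left out ...]
(0), np.int64(-140)), (np.int64(22), np.int64(1), np.int64(-139)), (np.int64(24), np.int64(2), np.int64(-142)), (np.int64(26), np.int64(3), np.int64(-145))]
418 [(np.int64(24), np.int64(-1), np.int64(-145)), (np.int64(17), np.int64(0), np.int64(-136)), (np.int64(-326), np.int64(2), np.int64(310)), (np.int64(22), np.int64(2), np.int64(-142)), (np.int64(25), np.int64(3), np.int64(-146))]
[487.10193674 215.10701721 318.86234554] [[-0.271, 0.963, -0.002], [0.963, 0.271, -0.001], [-0.0, -0.002, -1.0]] [ 1.77258958e+01  3.70752857e+00  6.43524625e+01 -1.68427075e-03
  1.12061085e+02  2.02524931e+00] 0.0024942669482907243
420.3304227590388<stdin>:6: RuntimeWarning: invalid value encountered in cast
```

The wrist depth shows the fingertips about 25–30 mm behind the reported TCP, not 14 ahead as stated. They closed right at the board's top edge. I'll measure the tip exactly and use that.

Run:
```python
from h import *
a=cam('wrist');L=(cloud(a)-np.array(get_position()))@np.array(get_tool_rot())
for v in range(262,276): print(v,[tuple(L[v,u].round(1).tolist()) for u in (318,326,334)])
b=cam('side');M=(cloud(b)-np.array(get_position()))@np.array(get_tool_rot())
q=(abs(M[...,0])<25)&(abs(M[...,1])<40)&(M[...,2]>-120)&(M[...,2]<60);P=M[q];print('side',len(P),np.percentile(P[:,2],[50,90,98,100]).round(1)); print(P[P[:,2]>np.percentile(P[:,2],85)].round(0).tolist()[:15])
```

```text
262 [(-81.3, -7.3, 266.3), (-47.0, 1.7, 158.9), (-47.1, 9.0, 159.5)]
263 [(-81.6, -7.3, 263.5), (-48.1, 1.7, 159.6), (-48.4, 9.0, 160.4)]
264 [(-83.2, -7.3, 264.7), (-48.5, 1.7, 157.8), (-49.0, 9.0, 159.4)]
265 [(-84.4, -7.3, 264.4), (-49.8, 1.7, 158.9), (-50.6, 9.0, 161.4)]
266 [(-85.2, -7.3, 263.2), (-51.0, 1.7, 159.6), (-50.9, 9.0, 159.2)]
267 [(8.9, -2.4, -23.0), (-52.3, 1.7, 160.6), (-52.3, 9.0, 160.7)]
268 [(9.3, -2.4, -25.6), (-52.9, 1.7, 159.7), (9.1, 4.7, -24.9)]
269 [(9.7, -2.4, -28.1), (-53.8, 1.7, 159.4), (9.1, 4.7, -26.5)]
270 [(9.3, -2.4, -28.2), (-54.7, 1.7, 159.4), (9.3, 4.6, -28.3)]
271 [(9.3, -2.3, -29.5), (8.0, 1.1, -25.8), (9.3, 4.6, -29.7)]
272 [(9.3, -2.3, -30.9), (7.4, 1.1, -25.6), (9.2, 4.6, -30.6)]
273 [(9.5, -2.3, -32.7), (8.3, 1.1, -29.3), (9.1, 4.6, -31.7)]
274 [(9.7, -2.3, -34.7), (7.8, 1.1, -29.3), (9.5, 4.5, -34.0)]
275 [(9.5, -2.3, -35.2), (7.7, 1.1, -30.3), (9.2, 4.5, -34.4)]
side 292 [-68.2 -37.3 -30.  -25.2]
[[6.0, -1.0, -42.0], [7.0, 13.0, -38.0], [8.0, 10.0, -39.0], [8.0, 6.0, -40.0], [9.0, 4.0, -41.0], [7.0, 2.0, -39.0], [5.0, -1.0, -37.0], [8.0, -3.0, -40.0], [9.0, -7.0, -41.0], [8.0, -10.0, -41.0], [12.0, 13.0, -40.0], [6.0, 10.0, -34.0], [8.0, 8.0, -37.0], [9.0, 6.0, -37.0], [7.0, 4.0, -36.0]]
```

Both cameras put the tip at tool z ≈ -25, so the grasp point is at reported tool z ≈ -44. Retrying with that.

```bash
cat >> h.py <<'E'
GZ=-44.0   # grasp point in reported tool frame
E
python3 - <<'E'
from h import *
effector.set_gripper(0.8)
p=np.array([486.4,214.4,0])+RB@np.array([3,0.8,0])
print(ctrl.move_l(list(p+[0,0,140+GZ]),speed=130,f_stop=15),get_position())
effector.set_gripper(0.0)
print(get_gripper_width()*94,get_grasp_force(),get_ft_force())
if get_gripper_width()*94>5:
    ctrl.move_l(list(p+[0,0,200+GZ]),speed=60)
    print(get_gripper_width()*94,get_grasp_force(),get_ft_force())
    ctrl.move_l(list(p+[0,0,320+GZ]),speed=120)
    c=cam('wrist');s=cam('side');W=cloud(s);T=np.array(get_tool_rot());L=(W-np.array(get_position()))@T
    q=(abs(L[...,0])<120)&(abs(L[...,1])<30)&(L[...,2]>-40)&(L[...,2]<120);P=L[q];print('side in tool frame',len(P),P.min(0),P.max(0),np.percentile(P,[2,98],axis=0).round(1))
    near=P[P[:,2]<0];far=P[P[:,2]>50];print('y near/far',near[:,1].mean(),far[:,1].mean())
    np.savez('held.npz',P=P);cv2.imwrite('pics/held.png',s['pixels'][120:420,180:480])
print(get_clock())
E
```

```text
False [489.68479224 216.1781058   96.93464874]
8.154059828902955 29.990858137607574 [-3.4670708  -0.29882469  1.29233253]
8.212173862747038 29.996260106563568 [ 0.22044834  1.29728682 -2.81677799]
side in tool frame 174 [  0.81663507 -14.76704178 -39.4685452 ] [102.97177304  14.94986853  83.94464001] [[  5.4 -11.5 -38.5]
 [101.5  11.6  80.1]]
y near/far 1.075726800414511 0.782009147752899
16.5667
```

Held with 8.2 mm width and 30 N. Carrying it behind the post to just above the mouth.

```bash
cat >> h.py <<'E'
def slot(fz,dx=0,dy=-0.8): return OP+RP@np.array([dx,dy,fz+130+GZ])
def st():
    L=(np.array(get_position())-OP)@RP; return np.r_[L[:2],L[2]-130-GZ].round(2),(np.array(get_ft_force())@RP).round(1),(np.array(get_wrist_torque())@RP).round(2),round(get_clock(),1)
E
python3 - <<'E'
from h import *
ctrl.move_l([430,-60,285],speed=220,ori=tool(Rz(np.deg2rad(10))@Ry(np.deg2rad(-8))))
ctrl.move_l(list(slot(122)),speed=150,ori=tool(RP)); ctrl.sleep(0.3)
print(st(),get_gripper_width()*94)
s=cam('top');cv2.imwrite('pics/pre.png',cv2.resize(s['pixels'][190:330,270:470],(800,560),interpolation=cv2.INTER_CUBIC))
w=cam('wrist');cv2.imwrite('pics/prew.png',w['pixels'])
for n,c in (('wrist',w),('top',s)):
    L=(cloud(c)-OP)@RP
    q=(abs(L[...,0])<20)&(L[...,2]>200)&(L[...,2]<280)&(abs(L[...,1])<120);P=L[q]
    if len(P): print(n,'board',len(P),np.percentile(P,[1,50,99],axis=0).round(1).tolist())
    q=(abs(L[...,0])<12)&(L[...,2]>95)&(L[...,2]<104)&(abs(L[...,1])<130);P=L[q]
    if len(P): print(n,'mouth',len(P),np.percentile(P,[1,50,99],axis=0).round(1).tolist())
E
```

```text
(array([  0.22,  -0.52, 122.16]), array([-1.5, -1. , -2.3]), array([-0.13,  0.31,  0.02]), 19.9) 7.805907381401113
wrist board 11678 [[-14.2, -54.7, 238.8], [0.8, 23.5, 271.7], [15.4, 97.7, 278.8]]
wrist mouth 818 [[-12.0, -33.7, 95.0], [-10.5, 47.5, 98.6], [11.8, 111.8, 101.8]]
top board 891 [[-4.0, -99.2, 201.6], [3.4, 25.3, 248.0], [15.4, 98.2, 274.7]]
top mouth 38 [[-11.5, -111.8, 95.1], [2.0, -3.7, 98.8], [11.5, 112.7, 103.5]]
```

View pics/prew.png

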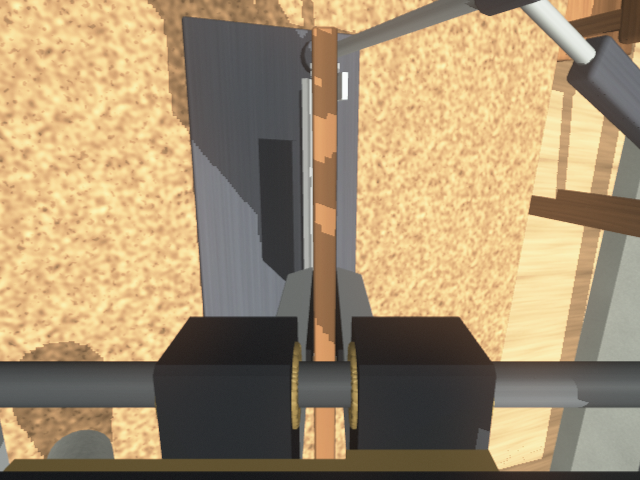

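The board (col ~325) sits between the back flare (col ~307) and the lip (col ~343). Its ends at ±99 against a mouth at ±112 are centred, so I'm inserting.

Run:
```python
from h import *
for fz,v,f in ((84,45,12),(60,35,12),(30,35,12),(10,35,12)):
    h=ctrl.move_l(list(slot(fz)),speed=v,f_stop=f); print(fz,h,st(),get_gripper_width()*94)
    if h: break
else:
    h=ctrl.move_l(list(slot(-8)),speed=12,f_stop=9); print('seat',h,st())
```

```text
84 False (array([ 0.28, -0.94, 84.3 ]), array([-1. ,  0.3, -2.5]), array([-0.06,  0.36,  0.05]), 21.0) 8.023573930865258
60 False (array([ 0.19, -0.86, 60.12]), array([-1.4, -0.5, -2.4]), array([-0.04,  0.39,  0.05]), 21.9) 7.586168024176766
30 False (array([ 0.27, -0.94, 30.23]), array([-0.2,  0.6, -1.8]), array([-0.07,  0.35,  0.05]), 22.9) 7.890188581826201
10 False (array([ 0.04, -0.8 ,  9.95]), array([-0.9, -0.3, -2.2]), array([-0.1 ,  0.37,  0.01]), 23.6) 8.029818927949437
seat True (array([-0.05, -0.75, -0.33]), array([-0.7,  0.2,  4.6]), array([-0.05, -0.06, -0.  ]), 24.5)
```

Home at slot z ≈ 0 with gentle contact. Releasing and checking, then measuring the lamp.

Run:
```python
from h import *
effector.set_gripper(0.35); print(st(),get_gripper_width()*94)
ctrl.move_l(list(slot(110)),speed=120)
print(st())
ctrl.move_l(list(np.array(get_position())+[-60,20,90]),speed=200)
c=cam('top');W=cloud(c);L=(W-OP)@RP
cv2.imwrite('pics/seat.png',cv2.resize(c['pixels'][130:330,250:470],(660,600)))
q=(abs(L[...,0])<8)&(L[...,2]>110)&(L[...,2]<165)&(abs(L[...,1])<120);P=L[q];print('board',len(P),np.percentile(P,[1,50,99],axis=0).round(1).tolist(),'top z',L[q][:,2].max())
m=np.zeros((480,640),bool);m[140:260,310:440]=1;m&=(W[...,2]>225)&(W[...,2]<262)
P=W[m][:,:2];h=SC+(Rz(YAW)@[30,135,0])[:2]; r=np.linalg.norm(P-h,axis=1);print('hinge',h,'near hub',P[r<25].mean(0) if (r<25).any() else None)
B=P[(r>80)];rc=cv2.minAreaRect(B.astype(np.float32));l=cv2.fitLine(B.astype(np.float32),cv2.DIST_HUBER,0,.01,.01).ravel();print(rc,l,np.rad2deg(np.arctan2(l[1],l[0])),r.max(),get_clock())
```

```text
(array([-2.53,  0.42, -2.25]), array([ 0. , -0.3, -0.1]), array([-0.08,  0.15, -0.02]), 25.1) 32.79538148929182
(array([ -0.72,  -0.41, 109.05]), array([-0. ,  0.3, -0.4]), array([-0.05,  0.12,  0.01]), 26.2)
board 641 [[-7.4, -98.1, 111.0], [0.1, 0.3, 140.8], [2.4, 97.5, 153.8]] top z 154.6219304672355
hinge [ 576.61124694 -105.00809756] near hub [ 581.31392457 -115.15608878]
((713.3349609375, -163.2410125732422), (26.111391067504883, 139.8098907470703), 69.75904083251953) [ 9.3897611e-01 -3.4398228e-01  7.1305688e+02 -1.6334180e+02] -20.119682 218.8563799212654 26.9417
```

View pics/seat.png

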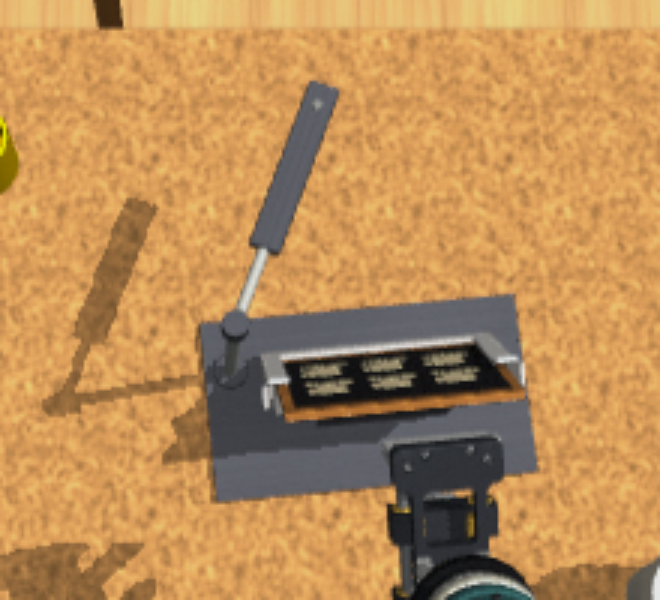

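The board is seated with the painted face and its six cups towards the customers. The lamp's hinge is at (581.8, -115.1) and its arm points at -20.1°. I'll swing it with closed fingers from the customer side.

```bash
cat > lamp.py <<'E'
from h import *
H=np.array([581.8,-115.1]);Z=222-25
def pose(q,gap=0,r=105,z=Z):
    th=YAW-np.pi/2+np.deg2rad(q);d=np.array([np.cos(th),np.sin(th)]);n=np.array([-d[1],d[0]])
    p=H+r*d+n*(21+gap);x=np.r_[n,0];zz=np.array([0,0,-1.])
    return [*p,z],np.c_[x,np.cross(zz,x),zz]
E
python3 - <<'E'
from lamp import *
effector.set_gripper(0.0)
for a in ((64.2,30),(30,0),(0,0)): print(solver.inverse_kinematics(*pose(*a)))
p,R=pose(64.2,30,z=300); ctrl.movep(p,R)
p,R=pose(64.2,30); ctrl.move_l(p,speed=120)
p,R=pose(64.2,0); ctrl.move_l(p,speed=50,f_stop=10); print(get_ft_force(),get_clock())
hit=False
for q in (54,44,34,24,14,6):
    p,R=pose(q); hit=ctrl.move_l(p,speed=60,ori=R,f_stop=15); print(q,hit,np.round(get_ft_force(),1),round(get_clock(),1))
    if hit: break
if not hit:
    p,R=pose(-5); print(ctrl.move_l(p,speed=20,ori=R,f_stop=6),np.round(get_ft_force(),1),np.array(get_position())-p,pose(0)[0],get_position(),get_clock())
E
```

```text
[-1.30307717e+01  2.55503457e+01  5.14347307e+01 -2.54444375e-14
  1.03014924e+02  7.13922830e+00]
[-2.06458630e+01  2.28279791e+01  5.51395795e+01 -2.54444375e-14
  1.02032441e+02  3.37241370e+01]
[-2.45300707e+01  1.79263915e+01  6.15438045e+01 -2.54444375e-14
  1.00529804e+02  5.98399293e+01]
[ 0.18021832  0.07287746 -0.39369595] 30.5
54 False [ 0.4  0.7 -0.2] 31.0
44 False [ 0.  -0.5 -0.6] 31.4
34 False [-0.4  0.1  0.5] 31.9
24 False [ 0.5  0.2 -0.3] 32.3
14 False [ 0.1 -0.4  0.3] 32.8
6 False [-0.   0.1  0.4] 33.2
True [0.8 0.1 1. ] [11.68359713  3.40420056 -0.53353085] [np.float64(612.9996181064786), np.float64(-217.53331406339387), 197] [ 615.6368397  -216.45854971  196.46646915] 33.7917
```

Run:
```python
from lamp import *
c=cam('top');W=cloud(c);cv2.imwrite('pics/l1.png',cv2.resize(c['pixels'][130:330,250:470],(660,600)))
m=np.zeros((480,640),bool);m[140:300,310:460]=1;m&=(W[...,2]>238)&(W[...,2]<256)
P=W[m][:,:2]-H;r=np.linalg.norm(P,axis=1)
print('len',len(P)); a=np.rad2deg(np.arctan2(P[:,1],P[:,0]));k=(r>150)&(r<215);print('angle q',np.median(a[k])+90-np.rad2deg(YAW),k.sum())
```

```text
len 526
angle q -0.9041315573870934 102
```

View pics/l1.png

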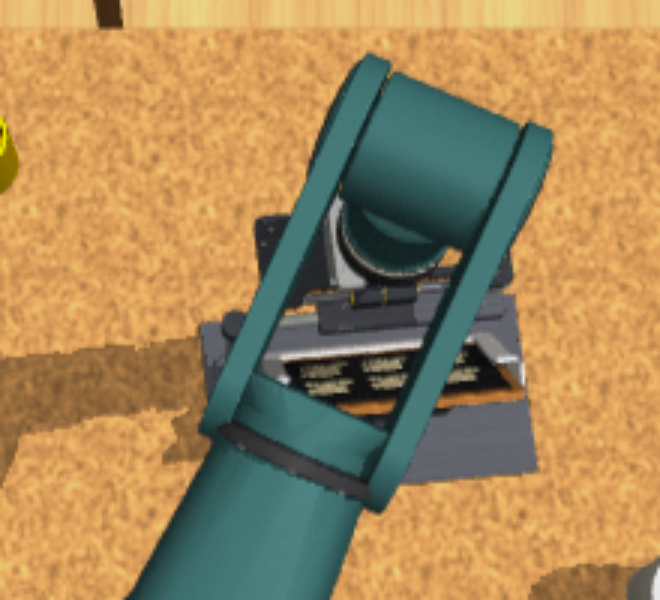

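The lamp is over the board and parallel, with q ≈ 0. I'll give it one firmer press to confirm the stop, back off and measure again.

Run:
```python
from lamp import *
p0,R=pose(0); n=R[:,0]
t=np.array(get_position()); print(ctrl.move_l(list(t-n*12),speed=12,f_stop=10),np.round(get_ft_force(),1),(np.array(get_position())-p0)@n)
p=np.array(get_position()); ctrl.move_l(list(p+n*25),speed=40)
ctrl.move_l(list(p+n*60+[0,0,110]),speed=120)
ctrl.movep([450,60,380],tool(Rz(0.1)))
c=cam('top');W=cloud(c)
m=np.zeros((480,640),bool);m[140:300,310:460]=1;m&=(W[...,2]>238)&(W[...,2]<256)
P=W[m][:,:2];B=P[np.linalg.norm(P-H,axis=1)>75].astype(np.float32)
r=cv2.minAreaRect(B);l=cv2.fitLine(B,cv2.DIST_HUBER,0,.01,.01).ravel();a=np.rad2deg(np.arctan2(l[1],l[0]));print(r,'q',(a+90+90)%180-90-np.rad2deg(YAW))
L=(W-OP)@RP;q=(abs(L[...,0])<8)&(L[...,2]>110)&(L[...,2]<165)&(abs(L[...,1])<120);print(np.percentile(L[q],[1,50,99],axis=0).round(1).tolist(),get_clock())
```

```text
True [ 1.3 -0.4  2.4] 3.1032773500159245
((595.9312133789062, -256.8251037597656), (27.058042526245117, 134.78195190429688), 5.289898872375488) q -0.25520599365234364
[[-7.5, -98.4, 110.4], [0.2, -0.9, 141.1], [2.4, 97.5, 153.0]] 37.5917
```

The second press stopped at the same place, so the lamp is on its stop at q ≈ 0. The board hasn't moved and the arm is clear.

```bash
python3 -c "
from cell import *
print(order.job_done(),get_clock())"
```

```text
the job is handed in; nothing more can be done
the job is handed in; nothing more can be done
```

The larger board is fully home in the pocket with its painted side to the customers, the lamp is swung back to its stop over it, and the job was handed in at about 38 s; the first grasp closed above the board and nudged it about 4 mm in its kerf, and the second held.

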